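# Load the blue profile sample into the scanner's part nest

## Task

Load the blue profile sample for scanning: slide the nest's yellow gate (the one with the red tab) fully aside, set the sample down in the pocket (lower it in, do not drop it) with its profile lying along the gate's sliding direction, and slide the gate fully shut again over its carrier plate.

Things in the scene. Friction and masses are not known exactly. Their poses are not given: they have to be found in the camera images.
- blue_sample: Loose blue profile sample, the only blue of three alike (others white, green), upright on the table, 0.22 kg. Grey carrier plate 64 (x) x 76 (y) x 10 mm; centred on it the blue profile, 24 wide (x), 60 long (y), flat sides up to 46 mm, top 52 mm above the underside. Grip from above across the 24 mm. Origin: centre of the underside, z up. A half turn about z makes no difference.
- nest: Aluminium nest fixed on the table, 124 (x) x 265 mm (y -60 to +205). Origin: on the table under the pocket's centre, z up. Pocket 78 (x) x 90 (y) mm, black floor 10 mm up, walls to 24 mm; rails beyond x = +-54 mm rise to 34 mm. The sample lies flat on the floor, its y along the nest's y (either way round), with 7 mm play all round, top at 62 mm.
- gate (a joint): Yellow steel fork gate on the nest, m: 0 = shut, grows along nest +y, end stop 0.09; starts 0 to 0.03. Plate 25 to 31 mm above the table. Shut, its two tines cover the pocket's sides (beyond x = +-22 mm, y from -20 mm on), straddling the profile, above the carrier plate. Pocket clear from 0.065 on. About 2 N of friction; stays where left.
- gate_tab (a point): Centre of the top face of the gate's red upright tab: 14 (nest x) x 30 (nest y) mm, 40 mm tall on the gate plate, top 71 mm above the table. Moves with the gate; shut, it is at nest x = 0, y = +75 mm. Pinch it from above across the 14 mm.
Not all that is in view belongs to the job. Leave any pink look-alike of the blue_sample alone.

How it is judged (in metres and radians):
On the way, in this order (a step that is already met when the one before it is completed fails the run):
1. the gate is slid aside, clear of the pocket (joint above 0.065) (value of joint gate above 0.065 m), for 0.1 s.
2. with the gate aside, the blue sample is lowered into the pocket in the fingers, to within 10 mm of its floor (z of blue_sample in the frame of nest below 0.02 m and horizontal distance between blue_sample and nest below 0.02 m and value of joint gate above 0.06 m and contact force between the fingers and blue_sample above 0.5 N), for 0.05 s.
At the end, for the whole second after the job is handed in: The blue sample rests flat on the pocket's floor (within 3.5 mm in height, 15 mm of the pocket's centre, 0.1 rad of upright, its profile within 0.3 rad of the nest's y), at rest, and the gate is shut over its carrier plate to within 12 mm (horizontal distance between blue_sample and nest below 0.015 m and z of blue_sample in the frame of nest between 0.006 and 0.0135 m and angle between blue_sample's own z axis and vertical below 0.1 rad and angle between the y axis of blue_sample and the y axis of nest, either way round below 0.3 rad and linear speed of blue_sample below 0.02 m/s and value of joint gate below 0.012 m); the robot touches nothing.
It also fails if it takes over 64 s, if anything falls off the work surface, if the arm or the gripper's body presses on something with over 40 N, if the wrist force passes 120 N, or if a joint passes its speed limit or range.

## Robot

A 6-joint arm with a two-finger parallel gripper is mounted at the origin on the work surface. World frame = base frame: x ahead of the robot, y to its left, z up, the work surface at z = 0. Lengths are in mm, angles in rad, forces in N, time in s.
With the tool pointing down it reaches from about 350 to 975 mm from the base axis. Payload 7.1 kg.
Tool frame: the origin (TCP) lies on the mounting face of the last link; the fingertips stand 182 mm ahead of it and the grasp point (between the pads) lies 163 mm ahead of it (ctrl.tcp_to_tips is the distance from the TCP to the fingertips, in mm); z points along the fingers, y is the direction in which the jaws open and shut (so a half turn about z gives the same grasp; the last joint's range is limited). The gripper opens to 88 mm and grips with 3 to 60 N. Pads are 20 mm wide; open, the fingers measure 115 mm over their backs; the gripper's body (75 mm by 178 mm) begins 61 mm behind the grasp point.
Start: joints at [1.114, 0.423, 1.63, -0, 1.089, -0.019], TCP at [264.936, 566.053, 404.675] pointing down, gripper open.
Joint ranges: [-3, 3], [-0.9, 2.11], [0.09, 2.58], [-1.31, 4.45], [0.11, 2.69], [-2.54, 2.54]. Speed limits (rad/s): [2.39, 2.39, 3.01, 3.14, 3.14, 3.14].

## Interface

Orientations are given as a rotation vector (axis times angle).
In Python, from workcell import ctrl gives the robot as it stands. The module is installed in compiled form; this text tells all that it offers.
- The arm moves only by the tool send_rows, never from a script. Its argument "commands" is a list of rows, each an object with "translation": the shift along the world's x, y, z normalised to -1 to 1, where 1 is 0.1 m, a list of three; "twist": the turn, a rotation vector about the world's x, y, z normalised to -1 to 1, where 1 is 0.5 rad, a list of three. A call has exactly 10 rows; each row is the pose to reach, as a shift and turn from the pose commanded when the call began; what a row does not reach only later rows make up. A row lasts 1/10 s, in which the tool goes at most 50 mm and 8.59 degrees, less where a joint would pass 70% of its speed; a pose out of reach is approached as far as the arm can. A call with a number of a shift or a turn outside -1 to 1 is refused whole. A call with a gripper value outside its range is refused whole. "grip" is the closure, from -1 (fully open) to 1 (shut), set as the call begins (left out, the last holds). The fingers move at their own pace and stop on an object; the grip force is fixed at half the most. Time passes only in rows, so rows that repeat a pose let the fingers close, or fill a call up. It gives the time, the measured TCP pose, the force and the opening at its end, in the units of the state.
- ctrl.get_obs(): the state, without advancing time (a new reading comes with each control period).
- ctrl.get_image(name): name is "scene" or "top" or "wrist"; returns a dict with "img" (384x512x3 uint8, red, green, blue), "intrinsics" (3x3 intrinsics, pixels), "dist" ([k1, k2, p1, p2, k3] as OpenCV has them; the pictures are not rectified), "cam_to_world" (4x4, takes a point from camera to world coordinates). Camera axes: x right, y down, z forward; pixel columns grow to the right and rows downward; lengths in mm; the calibration is good to about 2 mm. A picture is of the moment at which its call begins. There is no depth.
- ctrl.close_job(): hands the job in, once; it reports no verdict.
The state is a dict: "t": time; "qpos": joint angles; "qvel": joint speeds; "joint_torque": joint torques, N m; "ee_pos": TCP position; "orientation": TCP orientation; "ft_force": force on the tool from outside, world axes, zero at the start; "moment": the same for the moment, N m; "width": finger opening in mm.
Only numpy, scipy, OpenCV 4.12 (cv2) and the standard library are available. Lean on these libraries where they do the work, as an engineer would, in place of code of your own. Each camera call takes 0.05 s, during which the arm holds its last target. There are 200 camera calls.

## Working session

There is one attempt and no reset: what is moved stays moved. The work goes in short steps, Python scripts to look and compute and a tool call to move; the robot and the scene stay as the last step left them, time stands still between calls to the robot, and variables do not carry over. Pictures are saved under pics/ and viewed, about 8 in all and at most 12, crops included, and the job is handed in when it is done.

Besides the shell and the picture viewer there is one more tool, called after "Request:" by a JSON object that holds its "op" and its "data". send_rows: Moves the arm, as the interface text tells. Its arguments: {"type":"object","properties":{"commands":{"type":"array","items":{"type":"object","properties":{"translation":{"type":"array","items":{"type":"number"}},"twist":{"type":"array","items":{"type":"number"}}}}},"grip":{"type":"number"}},"required":["commands"]}

```bash
mkdir -p pics; cat > h.py <<'E'
import numpy as np, cv2
from workcell import ctrl
def grab(n,save=None):
    d=ctrl.get_image(n)
    if save: cv2.imwrite('pics/'+save,d['img'][:,:,::-1])
    return d
def ray(d,px,z):
    K=np.array(d['intrinsics'],float);D=np.array(d['dist'],float)
    p=cv2.undistortPoints(np.array(px,float).reshape(-1,1,2),K,D).reshape(-1,2)
    T=np.array(d['cam_to_world']);r=np.c_[p,np.ones(len(p))]@T[:3,:3].T
    o=T[:3,3];return o+r*((z-o[2])/r[:,2])[:,None]
def blobs(d,lo,hi,amin=15):
    h=cv2.cvtColor(d['img'],cv2.COLOR_RGB2HSV);m=cv2.inRange(h,lo,hi)
    c,_=cv2.findContours(m,cv2.RETR_EXTERNAL,cv2.CHAIN_APPROX_NONE)
    return m,[x for x in sorted(c,key=cv2.contourArea,reverse=True) if cv2.contourArea(x)>amin]
E
python3 - <<'E'
from h import *
a=grab('top','top0.png');b=grab('scene','sc0.png')
print(ctrl.get_obs())
for n,d in(('top',a),('sc',b)):
  print(n,np.round(d['cam_to_world'],2).tolist())
  for c,lo,hi in(('blue',(100,100,50),(130,255,255)),('yel',(20,100,80),(35,255,255)),('red',(0,140,70),(8,255,255)),('pink',(140,50,80),(175,255,255))):
    for x in blobs(d,lo,hi)[1][:4]:
      r=cv2.minAreaRect(x);print(c,cv2.contourArea(x),np.round(r[0],1),np.round(r[1],1),round(r[2],1))
cv2.imwrite('pics/both.png',cv2.resize(np.vstack([a['img'],b['img']])[:,:,::-1],(400,600)))
E
```

```text
{'t': 0.1, 'qpos': array([ 1.11401203e+00,  4.23776187e-01,  1.63059562e+00, -4.08988000e-06,
        1.08860207e+00, -1.90198641e-02]), 'qvel': array([ 0.00165548, -0.0022221 , -0.00157136, -0.00039487, -0.00229115,
       -0.00034381]), 'joint_torque': array([-4.23932051e-04, -5.45611382e+01, -2.74325180e+01,  6.43790164e-02,
        1.87388639e-02, -3.01835621e-05]), 'ee_pos': array([264.82716322, 565.84804864, 403.97896812]), 'orientation': array([-6.82088196e-01, -3.06632234e+00,  2.10963062e-03]), 'ft_force': array([-0.67726143,  0.6744348 , -0.11928287]), 'moment': array([ 0.00307322,  0.00099941, -0.0625402 ]), 'width': 87.78308380277535}
top [[-0.01, -0.99, 0.1, 419.82], [-1.0, 0.01, -0.01, -105.52], [0.01, -0.1, -0.99, 1261.01], [0.0, 0.0, 0.0, 1.0]]
blue 4685.5 [420.5  80.5] [83. 61.] -0.0
blue 2930.5 [40.  73.5] [63. 60.] 90.0
blue 209.0 [261.9 159.5] [23.8 10.2] 15.3
yel 1199.0 [146.1 185.2] [45.9 41.1] 11.7
yel 23.0 [479.  127.5] [17.  4.] 90.0
red 377.0 [72.5 87.1] [21.1 41.1] 25.9
red 249.0 [ 6.7 86.4] [43.  18.1] 72.0
red 34.0 [130.4 181.6] [11.5  4.1] 8.1
pink 328.5 [367.6 169.5] [30.2 17. ] 50.2
pink 291.0 [314.2 139.9] [30.7 18.4] 11.7
pink 29.5 [358.6 176.9] [27.7  1.8] 50.2
pink 27.0 [11. 82.] [37.5  6. ] 80.8
sc [[-0.43, 0.51, -0.74, 1130.18], [0.9, 0.22, -0.37, 184.54], [-0.02, -0.83, -0.56, 496.02], [0.0, 0.0, 0.0, 1.0]]
blue 2894.5 [ 30.5 227. ] [61. 82.] 0.0
blue 571.0 [221.6 215.3] [34.6 21.1] 28.3
blue 159.5 [334.5   4.4] [25.2  7.6] 3.2
blue 32.5 [509.5 339. ] [28.  3.] 90.0
yel 1368.0 [376.2 235.6] [72.  36.5] 23.2
red 515.0 [504.2 369.2] [22.2 43.3] 33.7
red 266.0 [395.2 233.4] [17.4 20.8] 19.7
pink 945.5 [152.7 218.6] [43.8 31.1] 30.3
pink 634.0 [127.  183.5] [33. 28.] 90.0
```

View pics/top0.png

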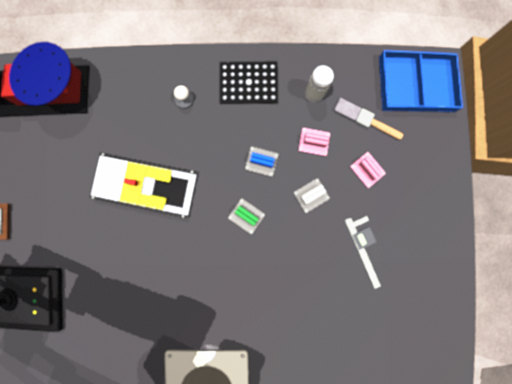

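View pics/sc0.png

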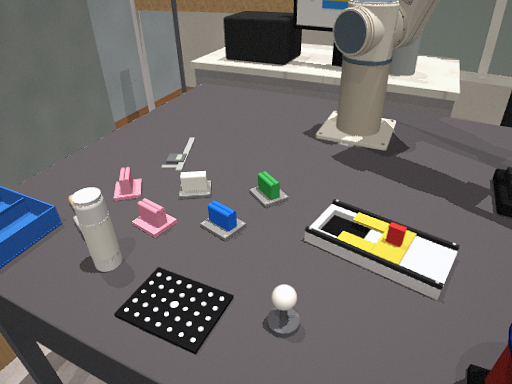

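The blue sample is at top px (262,160) and scene px (222,215). The look-alikes in the top view are pink at (314,140) and (367,169), white at (312,195) and green at (246,215). Only (262,160) fits the description. The nest is at top px (145,185), with its tab at (130,182) and its pocket to the right of that.

```bash
python3 - <<'E'
from h import *
a=grab('top');b=grab('scene')
def axis(P):
    r=cv2.minAreaRect(P[:,:2].astype(np.float32)); bx=cv2.boxPoints(r); e=[bx[1]-bx[0],bx[2]-bx[1]]
    l=max(e,key=np.linalg.norm); return np.round(r[0],1),np.round(r[1],1),round(float(np.arctan2(l[1],l[0])),3)
for d,n in((a,'top'),(b,'sc')):
  for c,lo,hi,z in(('blue',(100,100,50),(130,255,255),40),('yel',(20,100,80),(35,255,255),31),('red',(0,140,70),(8,255,255),71)):
    for x in blobs(d,lo,hi)[1][:4]:
      print(n,c,*axis(ray(d,x.reshape(-1,2),z)))
# nest corners top view (outline at z~34)
print(ray(a,[(97,154),(197,184),(189,216),(92,199)],34).round())
cv2.imwrite('pics/c1.png',np.hstack([cv2.resize(a['img'][125:235,230:330],(400,440),interpolation=2),cv2.resize(a['img'][140:230,85:205],(400,440),interpolation=2)])[:,:,::-1])
E
```

```text
top blue [ 827.2 -596.5] [239.1 176. ] 1.57
top blue [864.5 464.1] [186.8 183.7] 0.51
top blue [ 608.3 -152.1] [61.8 26.8] 1.292
top yel [545.3 152.2] [122.5 107.7] 1.365
top yel [ 699.3 -765.1] [12.6 52.4] -0.095
top red [808.2 349.1] [ 60.  108.7] -0.4
top red [816.5 545.7] [133.7  53. ] 0.411
top red [550.8 184.5] [30.1 10.8] 1.42
sc blue [ 787.6 -536.3] [324.6 118.2] 0.985
sc blue [ 622.5 -147. ] [98.8 56.9] 1.288
sc blue [-2899.9  -850.5] [612.8 263.6] 0.29
sc blue [712.3 375.9] [ 4.1 53.3] -0.063
sc yel [549.3 155.9] [122.6 106.2] 1.361
sc red [792.  354.6] [25.2 71.7] -0.425
sc red [579.  187.7] [30.1 61.5] -0.078
[[630. 286.  34.]
 [547.  17.  34.]
 [464.  38.  34.]
 [510. 297.  34.]]
```

View pics/c1.png

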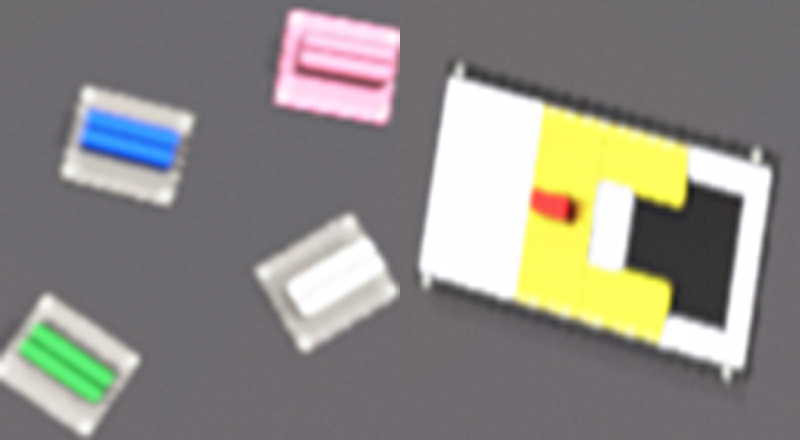

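Confirmed in the crop: the blue profile with a grey plate (crop px 130,138) is the sample. Pink, white and green are decoys. The gate's tab is at crop px (553,206). I'll move above the tab.

Request:
{"op": "send_rows", "data": {"commands": [{"translation":[0.04,-0.05,0],"twist":[0,0,-0.03]},{"translation":[0.1,-0.14,0],"twist":[0,0,-0.09]},{"translation":[0.18,-0.24,0],"twist":[0,0,-0.17]},{"translation":[0.25,-0.34,0],"twist":[0,0,-0.25]},{"translation":[0.33,-0.45,0],"twist":[0,0,-0.32]},{"translation":[0.4,-0.55,0],"twist":[0,0,-0.39]},{"translation":[0.48,-0.65,0],"twist":[0,0,-0.46]},{"translation":[0.56,-0.75,0],"twist":[0,0,-0.53]},{"translation":[0.63,-0.85,0],"twist":[0,0,-0.6]},{"translation":[0.71,-0.95,0],"twist":[0,0,-0.67]}], "grip": -1}}

```text
t: 1.2
ee_pos: [336.5, 470.2, 404.7]
orientation: [-1.188, -2.908, 0.0]
ft_force: [0.1, -0.5, -0.6]
width: 87.7
```

Request:
{"op": "send_rows", "data": {"commands": [{"translation":[0.07,-0.1,0],"twist":[0,0,-0.07]},{"translation":[0.14,-0.19,0],"twist":[0,0,-0.13]},{"translation":[0.21,-0.29,0],"twist":[0,0,-0.2]},{"translation":[0.28,-0.38,0],"twist":[0,0,-0.27]},{"translation":[0.36,-0.48,0],"twist":[0,0,-0.33]},{"translation":[0.43,-0.57,0],"twist":[0,0,-0.4]},{"translation":[0.5,-0.67,0],"twist":[0,0,-0.47]},{"translation":[0.57,-0.76,0],"twist":[0,0,-0.53]},{"translation":[0.64,-0.86,0],"twist":[0,0,-0.6]},{"translation":[0.71,-0.95,0],"twist":[0,0,-0.67]}]}}

```text
t: 2.2
ee_pos: [407.5, 375.2, 404.7]
orientation: [-1.656, -2.669, 0.0]
ft_force: [-0.6, 0.3, -0.2]
width: 88.0
```

Request:
{"op": "send_rows", "data": {"commands": [{"translation":[0.07,-0.1,0],"twist":[0,0,-0.07]},{"translation":[0.14,-0.19,0],"twist":[0,0,-0.13]},{"translation":[0.21,-0.29,0],"twist":[0,0,-0.2]},{"translation":[0.28,-0.38,0],"twist":[0,0,-0.27]},{"translation":[0.36,-0.48,0],"twist":[0,0,-0.33]},{"translation":[0.43,-0.57,0],"twist":[0,0,-0.4]},{"translation":[0.5,-0.67,0],"twist":[0,0,-0.47]},{"translation":[0.57,-0.76,0],"twist":[0,0,-0.53]},{"translation":[0.64,-0.86,0],"twist":[0,0,-0.6]},{"translation":[0.71,-0.95,0],"twist":[0,0,-0.67]}]}}

```text
t: 3.2
ee_pos: [478.5, 280.2, 404.7]
orientation: [2.078, 2.356, -0.0]
ft_force: [0.6, 0.0, -0.0]
width: 87.9
```

Request:
{"op": "send_rows", "data": {"commands": [{"translation":[0.09,-0.12,0],"twist":[0,0,-0.08]},{"translation":[0.18,-0.24,0],"twist":[0,0,-0.17]},{"translation":[0.27,-0.36,0],"twist":[0,0,-0.25]},{"translation":[0.36,-0.48,0],"twist":[0,0,-0.33]},{"translation":[0.45,-0.6,0],"twist":[0,0,-0.41]},{"translation":[0.54,-0.72,0],"twist":[0,0,-0.5]},{"translation":[0.62,-0.82,0],"twist":[0,0,-0.57]},{"translation":[0.68,-0.9,0],"twist":[0,0,-0.63]},{"translation":[0.72,-0.96,0],"twist":[0,0,-0.66]},{"translation":[0.72,-0.97,0],"twist":[0,0,-0.66]}]}}

```text
t: 4.2
ee_pos: [550.4, 183.4, 404.6]
orientation: [2.435, 1.985, -0.0]
ft_force: [-0.5, 0.0, -0.7]
width: 88.0
```

```bash
python3 - <<'E'
from h import *
d=grab('wrist','w1.png');o=ctrl.get_obs();print(o['t'],o['ee_pos'],o['orientation'],np.round(d['cam_to_world'],2).tolist())
from scipy.spatial.transform import Rotation as Ro
y=Ro.from_rotvec(o['orientation']).as_matrix()[:,1];print('jaw yaw',np.arctan2(y[1],y[0]))
for c,lo,hi,z in(('yel',(20,100,80),(35,255,255),31),('red',(0,140,70),(8,255,255),71)):
  for x in blobs(d,lo,hi,100)[1][:3]:
    r=cv2.minAreaRect(x);print(c,cv2.contourArea(x),cv2.boundingRect(x));P=ray(d,x.reshape(-1,2),z)[:,:2].astype(np.float32);r=cv2.minAreaRect(P);print(r,cv2.boxPoints(r).round(1).tolist())
E
```

```text
4.25 [550.0256669  183.68608949 404.60819551] [-2.43439807e+00 -1.98554465e+00  3.04485760e-04] [[0.98, -0.2, -0.05, 564.95], [-0.2, -0.95, -0.24, 247.51], [-0.0, 0.24, -0.97, 385.3], [0.0, 0.0, 0.0, 1.0]]
jaw yaw -0.20240983579936295
yel 6276.5 (212, 148, 90, 97)
((545.6945190429688, 154.69131469726562), (121.16402435302734, 106.72232818603516), 78.35283660888672) [[481.20001220703125, 106.0999984741211], [585.7000122070312, 84.5999984741211], [610.2000122070312, 203.3000030517578], [505.70001220703125, 224.8000030517578]]
yel 231.0 (430, 255, 20, 57)
((768.4762573242188, -13.156108856201172), (20.51625633239746, 90.67450714111328), 6.781297206878662) [[752.9000244140625, 30.700000762939453], [763.5999755859375, -59.400001525878906], [784.0, -57.0], [773.2999877929688, 33.099998474121094]]
yel 210.0 (64, 258, 16, 54)
((271.87652587890625, 86.30158996582031), (85.53047180175781, 18.51601219177246), 65.31269836425781) [[245.60000610351562, 51.29999923706055], [262.3999938964844, 43.599998474121094], [298.1000061035156, 121.30000305175781], [281.29998779296875, 129.0]]
red 271.5 (252, 160, 12, 29)
((553.7799072265625, 190.56884765625), (30.1715087890625, 11.636833190917969), 78.62116241455078) [[545.0999755859375, 176.89999389648438], [556.5, 174.60000610351562], [562.5, 204.1999969482422], [551.0999755859375, 206.5]]
```

View pics/w1.png

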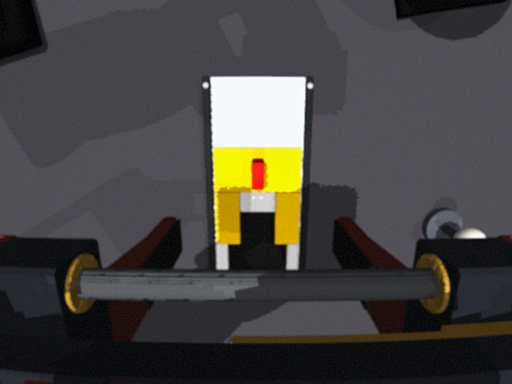

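Wrist view: the tab's red top is at px (258,174), the gate rectangle at (212–302,148–245), and the nest's far end at row 77. The nest's y yaw is 1.368, so the jaws are already aligned. I'll descend onto the tab and pinch it.

Request:
{"op": "send_rows", "data": {"commands": [{"translation":[0.0,0.01,-0.06]},{"translation":[0.01,0.01,-0.15]},{"translation":[0.01,0.02,-0.25]},{"translation":[0.02,0.03,-0.35]},{"translation":[0.03,0.05,-0.45]},{"translation":[0.03,0.05,-0.55]},{"translation":[0.03,0.05,-0.65]},{"translation":[0.03,0.05,-0.75]},{"translation":[0.03,0.05,-0.84]},{"translation":[0.03,0.05,-0.92]}]}}

```text
validation failed for argument at $.co...
```

Request:
{"op": "send_rows", "data": {"commands": [{"translation":[0,0,-0.1]},{"translation":[0,0,-0.2]},{"translation":[0,0,-0.3]},{"translation":[0,0,-0.42]},{"translation":[0,0,-0.54]},{"translation":[0,0,-0.66]},{"translation":[0,0,-0.76]},{"translation":[0,0,-0.84]},{"translation":[0,0,-0.9]},{"translation":[0,0,-0.92]}]}}

```text
validation failed for argument at $.co...
```

Request:
{"op": "send_rows", "data": {"commands": [{"translation":[0,0,0]},{"translation":[0,0,0]},{"translation":[0,0,0]},{"translation":[0,0,0]},{"translation":[0,0,0]},{"translation":[0,0,0]},{"translation":[0,0,0]},{"translation":[0,0,0]},{"translation":[0,0,0]},{"translation":[0,0,0]}], "grip": 1}}

```text
validation failed for argument at $.co...
```

```bash
python3 - <<'E'
from h import *
d={'intrinsics':None}
w=grab('wrist');t=grab('top','top1.png');o=ctrl.get_obs();print(o['t'],o['ee_pos'],o['ft_force'],o['width'])
# dark pocket floor and nest white in top view
h=cv2.cvtColor(t['img'],cv2.COLOR_RGB2HSV)
m=cv2.inRange(h,(0,0,215),(179,40,255));m[:140]=0;m[230:]=0;m[:,:80]=0;m[:,210:]=0
c,_=cv2.findContours(m,cv2.RETR_EXTERNAL,cv2.CHAIN_APPROX_NONE);P=np.vstack([x.reshape(-1,2) for x in c if cv2.contourArea(x)>5])
for z in(24,34):
  r=cv2.minAreaRect(ray(t,P,z)[:,:2].astype(np.float32));print(z,r,cv2.boxPoints(r).round().tolist())
cv2.imwrite('pics/c2.png',cv2.resize(np.hstack([t['img'][140:230,85:205],cv2.merge([m]*3)[140:230,85:205]])[:,:,::-1],(800,300)))
E
```

```text
4.35 [549.73959067 184.22174461 404.64242236] [ 0.0685203  -0.15369927 -0.09854227] 87.85966721281281
24 ((521.1692504882812, 210.7996063232422), (340.9960021972656, 210.59039306640625), 70.676513671875) [[365.0, 85.0], [564.0, 15.0], [677.0, 337.0], [478.0, 407.0]]
34 ((520.349853515625, 208.2424774169922), (338.2394104003906, 208.88795471191406), 70.67652130126953) [[366.0, 83.0], [563.0, 14.0], [675.0, 333.0], [478.0, 402.0]]
```

View pics/c2.png

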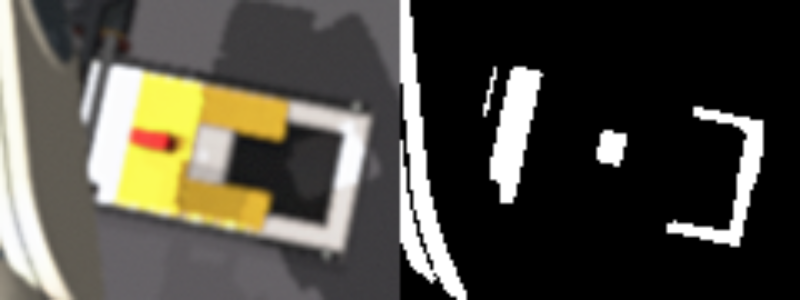

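Every row needs a twist, so nothing has moved yet. Resending.

Request:
{"op": "send_rows", "data": {"commands": [{"translation":[0.0,0.01,-0.06],"twist":[0,0,0]},{"translation":[0.01,0.01,-0.15],"twist":[0,0,0]},{"translation":[0.01,0.02,-0.25],"twist":[0,0,0]},{"translation":[0.02,0.03,-0.35],"twist":[0,0,0]},{"translation":[0.03,0.05,-0.45],"twist":[0,0,0]},{"translation":[0.03,0.05,-0.55],"twist":[0,0,0]},{"translation":[0.03,0.05,-0.65],"twist":[0,0,0]},{"translation":[0.03,0.05,-0.75],"twist":[0,0,0]},{"translation":[0.03,0.05,-0.84],"twist":[0,0,0]},{"translation":[0.03,0.05,-0.92],"twist":[0,0,0]}]}}

```text
t: 5.35
ee_pos: [552.9, 189.0, 311.8]
orientation: [-2.434, -1.986, 0.0]
ft_force: [0.1, -0.3, -0.0]
width: 87.8
```

Request:
{"op": "send_rows", "data": {"commands": [{"translation":[0,0,-0.1],"twist":[0,0,0]},{"translation":[0,0,-0.2],"twist":[0,0,0]},{"translation":[0,0,-0.3],"twist":[0,0,0]},{"translation":[0,0,-0.42],"twist":[0,0,0]},{"translation":[0,0,-0.54],"twist":[0,0,0]},{"translation":[0,0,-0.66],"twist":[0,0,0]},{"translation":[0,0,-0.76],"twist":[0,0,0]},{"translation":[0,0,-0.84],"twist":[0,0,0]},{"translation":[0,0,-0.9],"twist":[0,0,0]},{"translation":[0,0,-0.92],"twist":[0,0,0]}]}}

```text
t: 6.35
ee_pos: [552.9, 189.0, 220.0]
orientation: [-2.434, -1.986, 0.001]
ft_force: [-0.1, 0.1, -0.7]
width: 88.0
```

Request:
{"op": "send_rows", "data": {"commands": [{"translation":[0,0,0],"twist":[0,0,0]},{"translation":[0,0,0],"twist":[0,0,0]},{"translation":[0,0,0],"twist":[0,0,0]},{"translation":[0,0,0],"twist":[0,0,0]},{"translation":[0,0,0],"twist":[0,0,0]},{"translation":[0,0,0],"twist":[0,0,0]},{"translation":[0,0,0],"twist":[0,0,0]},{"translation":[0,0,0],"twist":[0,0,0]},{"translation":[0,0,0],"twist":[0,0,0]},{"translation":[0,0,0],"twist":[0,0,0]}], "grip": 1}}

```text
t: 7.35
ee_pos: [552.4, 189.1, 220.6]
orientation: [-2.434, -1.985, 0.002]
ft_force: [-1.8, -1.0, 1.7]
width: 13.7
```

```bash
python3 - <<'E'
from h import *
w=cv2.imread('pics/w1.png')
t=grab('top');o=ctrl.get_obs();print(o['t'],o['ee_pos'],o['ft_force'],o['width'])
# pocket-end wall outer edge in top view: crop px (372,115),(340,252) -> full px (crop scale 800/240)
s=240/800; e=[(85+372*s,140+115*s),(85+345*s,140+252*s)]
P=ray(t,e,24);m=P.mean(0)[:2];y=np.array([np.cos(1.368),np.sin(1.368)])
print('near edge',P.round(1),'pocket from near end',m+60*y)
d=ctrl.get_image('wrist')
E
```

```text
7.4 [552.39020907 189.04925963 220.6272812 ] [-3.36996334  0.28521635  2.77326686] 13.904820770967586
near edge [[572.8  19.4  24. ]
 [465.1  40.8  24. ]] pocket from near end [531.06899118  88.90626847]
```

The tab is pinched (opening 13.9 mm) and the gate starts at about 25 mm. I'll slide it 54 mm along nest +y.

Request:
{"op": "send_rows", "data": {"commands": [{"translation":[0.01,0.05,0],"twist":[0,0,0]},{"translation":[0.02,0.12,0],"twist":[0,0,0]},{"translation":[0.04,0.19,0],"twist":[0,0,0]},{"translation":[0.05,0.26,0],"twist":[0,0,0]},{"translation":[0.07,0.33,0],"twist":[0,0,0]},{"translation":[0.08,0.4,0],"twist":[0,0,0]},{"translation":[0.1,0.47,0],"twist":[0,0,0]},{"translation":[0.11,0.53,0],"twist":[0,0,0]},{"translation":[0.11,0.53,0],"twist":[0,0,0]},{"translation":[0.11,0.53,0],"twist":[0,0,0]}]}}

```text
t: 8.45
ee_pos: [563.6, 243.3, 220.6]
orientation: [-2.433, -1.986, 0.0]
ft_force: [-6.8, 3.4, 3.8]
width: 13.9
```

```bash
python3 - <<'E'
from h import *
t=grab('top','top2.png');o=ctrl.get_obs();print(o['t'],o['ee_pos'],o['ft_force'],o['width'])
cv2.imwrite('pics/c3.png',cv2.resize(t['img'][140:230,85:205],(800,600),interpolation=2)[:,:,::-1])
E
```

```text
8.5 [563.61550728 243.17789512 220.5966996 ] [-5.5052885   2.95103166  3.79390539] 14.108947916686676
```

View pics/c3.png

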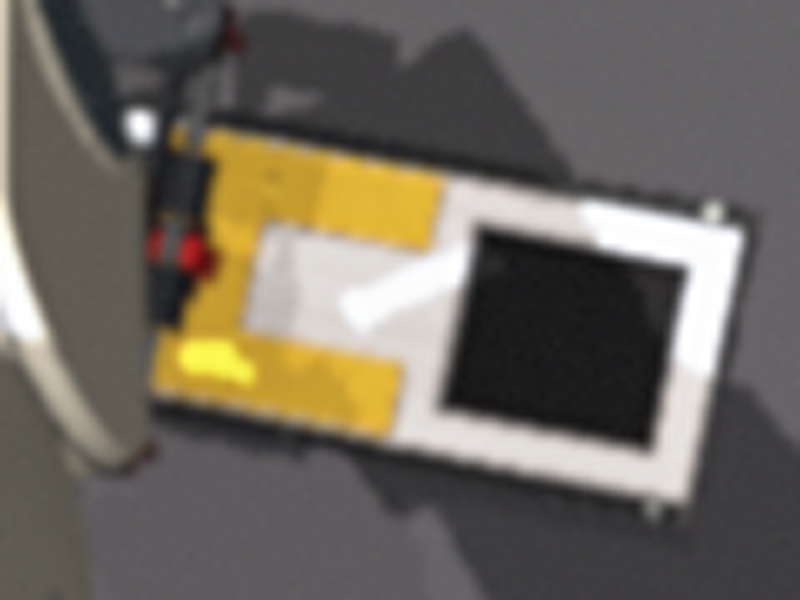

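The gate is aside: its tine tips are at crop (442,180)–(398,437) and the pocket corners at (478,232), (690,265), (652,450), (442,408). I'll release, rise and go to the sample while computing the pocket centre.

Request:
{"op": "send_rows", "data": {"commands": [{"translation":[0,0,0],"twist":[0,0,0]},{"translation":[0,0,0],"twist":[0,0,0]},{"translation":[0,0,0],"twist":[0,0,0]},{"translation":[0,0,0],"twist":[0,0,0]},{"translation":[0,0,0.1],"twist":[0,0,0]},{"translation":[0,0,0.25],"twist":[0,0,0]},{"translation":[0,0,0.45],"twist":[0,0,0]},{"translation":[0,0,0.65],"twist":[0,0,0]},{"translation":[0,0,0.85],"twist":[0,0,0]},{"translation":[0,0,1.0],"twist":[0,0,0]}], "grip": -1}}

```text
t: 9.5
ee_pos: [564.3, 242.1, 323.5]
orientation: [2.434, 1.986, 0.004]
ft_force: [0.1, -0.6, 0.3]
width: 87.2
```

Request:
{"op": "send_rows", "data": {"commands": [{"translation":[0.01,-0.05,0.05],"twist":[0,0,0]},{"translation":[0.02,-0.15,0.1],"twist":[0,0,0]},{"translation":[0.03,-0.25,0.15],"twist":[0,0,0]},{"translation":[0.04,-0.35,0.2],"twist":[0,0,-0.01]},{"translation":[0.05,-0.45,0.25],"twist":[0,0,-0.02]},{"translation":[0.06,-0.56,0.3],"twist":[0,0,-0.03]},{"translation":[0.07,-0.67,0.35],"twist":[0,0,-0.03]},{"translation":[0.08,-0.78,0.4],"twist":[0,0,-0.04]},{"translation":[0.09,-0.89,0.45],"twist":[0,0,-0.04]},{"translation":[0.1,-1.0,0.5],"twist":[0,0,-0.04]}]}}

```text
t: 10.5
ee_pos: [574.0, 141.1, 371.1]
orientation: [2.454, 1.962, 0.0]
ft_force: [0.1, 0.6, 1.3]
width: 87.5
```

Request:
{"op": "send_rows", "data": {"commands": [{"translation":[0.01,-0.1,0],"twist":[0,0,0]},{"translation":[0.02,-0.2,0],"twist":[0,0,0]},{"translation":[0.03,-0.3,0],"twist":[0,0,0]},{"translation":[0.04,-0.4,0],"twist":[0,0,-0.01]},{"translation":[0.05,-0.5,0],"twist":[0,0,-0.02]},{"translation":[0.06,-0.6,0],"twist":[0,0,-0.03]},{"translation":[0.07,-0.7,0],"twist":[0,0,-0.03]},{"translation":[0.08,-0.8,0],"twist":[0,0,-0.04]},{"translation":[0.09,-0.9,0],"twist":[0,0,-0.04]},{"translation":[0.1,-1.0,0],"twist":[0,0,-0.04]}]}}

```text
t: 11.5
ee_pos: [584.0, 41.2, 370.7]
orientation: [2.473, 1.937, 0.0]
ft_force: [0.1, 0.5, -0.2]
width: 87.9
```

Request:
{"op": "send_rows", "data": {"commands": [{"translation":[0.01,-0.1,0],"twist":[0,0,0]},{"translation":[0.02,-0.2,0],"twist":[0,0,0]},{"translation":[0.03,-0.3,0],"twist":[0,0,0]},{"translation":[0.04,-0.4,0],"twist":[0,0,-0.01]},{"translation":[0.05,-0.5,0],"twist":[0,0,-0.02]},{"translation":[0.06,-0.6,0],"twist":[0,0,-0.03]},{"translation":[0.07,-0.7,0],"twist":[0,0,-0.03]},{"translation":[0.08,-0.8,0],"twist":[0,0,-0.04]},{"translation":[0.09,-0.9,0],"twist":[0,0,-0.04]},{"translation":[0.1,-1.0,0],"twist":[0,0,-0.04]}]}}

```text
t: 12.5
ee_pos: [594.0, -58.8, 370.7]
orientation: [2.493, 1.912, 0.0]
ft_force: [-0.1, -0.1, 0.2]
width: 88.0
```

```bash
python3 - <<'E'
from h import *
s=0.15
t=grab('top');w=grab('wrist','w2.png');o=ctrl.get_obs();print(o['t'],o['ee_pos'],o['width'])
f=lambda L:[(85+x*s,140+y*s) for x,y in L]
y=np.array([np.cos(1.368),np.sin(1.368)])
P=ray(t,f([(478,232),(690,265),(652,450),(442,408)]),24);print('pocket',P.mean(0),P.round().tolist())
E=ray(t,f([(743,225),(690,500)]),24).mean(0);print('from end',E[:2]+60*y)
# redo from gate clear view: dark floor contour
m=(t['img'].max(2)<45).astype(np.uint8);m[:140]=0;m[230:]=0;m[:,:85]=0;m[:,205:]=0
m=cv2.morphologyEx(m,cv2.MORPH_OPEN,np.ones((5,5)))
c=max(cv2.findContours(m,0,1)[0],key=cv2.contourArea)
print(cv2.minAreaRect(c));print(cv2.minAreaRect(ray(t,c.reshape(-1,2),10)[:,:2].astype(np.float32)))
x=min(blobs(t,(100,100,50),(130,255,255),100)[1],key=lambda x:np.hypot(*(np.array(cv2.minAreaRect(x)[0])-(262,160))))
G=ray(t,blobs(t,(20,100,80),(35,255,255))[1][0].reshape(-1,2),31)
r=cv2.minAreaRect(G[:,:2].astype(np.float32));print('gate',r)
for x in blobs(w,(100,100,50),(130,255,255),100)[1][:3]:
  for z in (49,46):print('blue',cv2.boundingRect(x),cv2.minAreaRect(ray(w,x.reshape(-1,2),z)[:,:2].astype(np.float32)))
E
```

```text
12.6 [594.06752198 -59.19463124 370.67265774] 87.58826778926532
pocket [530.64039417  90.27472174  24.        ] [[573.0, 125.0, 24.0], [559.0, 41.0, 24.0], [486.0, 56.0, 24.0], [504.0, 139.0, 24.0]]
from end [532.84681751  89.10271048]Traceback (most recent call last):
  File "<stdin>", line 11, in <module>
ValueError: max() iterable argument is empty
```

View pics/w2.png

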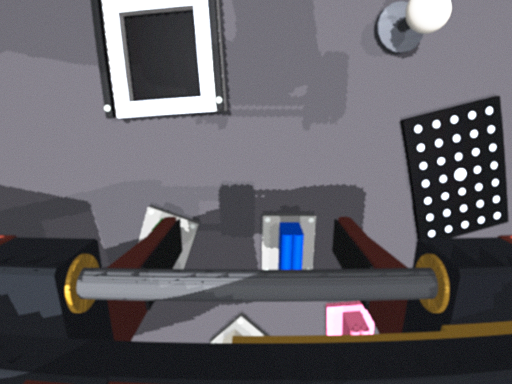

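Wrist view: the blue sample is between the fingers at px (290,248), with its plate edge at (263–315,214). The pocket shows at inner corners (121,15), (192,7), (203,93), (130,100).

```bash
python3 - <<'E'
from h import *
w=grab('wrist');t=grab('top')
print('pocket24',ray(w,[(121,15),(192,7),(203,93),(130,100)],24).round(1).tolist())
print('end24',ray(w,[(114,118),(218,112)],24).round(1).tolist())
print('plate',ray(w,[(263,214),(315,214)],10).round(1).tolist())
x=[x for x in blobs(w,(100,100,50),(130,255,255),100)[1]]
for c in x[:2]: print('blue',cv2.boundingRect(c),cv2.minAreaRect(ray(w,c.reshape(-1,2),50)[:,:2].astype(np.float32)))
h=cv2.cvtColor(t['img'],cv2.COLOR_RGB2HSV)
for c in blobs(t,(100,100,50),(130,255,255),50)[1]:
  q=cv2.minAreaRect(c)[0]
  if np.hypot(q[0]-262,q[1]-160)<20: print('top blue',q,cv2.minAreaRect(ray(t,c.reshape(-1,2),50)[:,:2].astype(np.float32)))
E
```

```text
pocket24 [[506.3, 140.9, 24.0], [578.4, 127.0, 24.0], [564.8, 43.6, 24.0], [487.6, 58.2, 24.0]]
end24 [[464.1, 45.4, 24.0], [574.4, 20.8, 24.0]]
plate [[590.5, -105.3, 10.0], [650.4, -121.5, 10.0]]
blue (279, 223, 25, 48) ((612.8446044921875, -136.7899169921875), (55.76971435546875, 26.155200958251953), 76.03006744384766)
top blue (261.62451171875, 159.533203125) ((606.6970825195312, -150.99276733398438), (61.311363220214844, 27.758495330810547), 74.31790161132812)
```

Request:
{"op": "send_rows", "data": {"commands": [{"translation":[0.02,-0.1,-0.05],"twist":[0,0,0]},{"translation":[0.04,-0.22,-0.1],"twist":[0,0,0]},{"translation":[0.06,-0.35,-0.18],"twist":[0,0,0]},{"translation":[0.08,-0.48,-0.26],"twist":[0,0,0]},{"translation":[0.1,-0.6,-0.34],"twist":[0,0,0]},{"translation":[0.12,-0.7,-0.42],"twist":[0,0,0]},{"translation":[0.14,-0.8,-0.5],"twist":[0,0,0]},{"translation":[0.15,-0.87,-0.58],"twist":[0,0,0]},{"translation":[0.15,-0.91,-0.66],"twist":[0,0,0]},{"translation":[0.15,-0.92,-0.73],"twist":[0,0,0]}]}}

```text
t: 13.7
ee_pos: [608.8, -150.3, 296.8]
orientation: [-2.493, -1.912, 0.0]
ft_force: [0.3, 0.7, 0.6]
width: 87.7
```

Request:
{"op": "send_rows", "data": {"commands": [{"translation":[0,0,-0.1],"twist":[0,0,0]},{"translation":[0,0,-0.22],"twist":[0,0,0]},{"translation":[0,0,-0.34],"twist":[0,0,0]},{"translation":[0,0,-0.46],"twist":[0,0,0]},{"translation":[0,0,-0.58],"twist":[0,0,0]},{"translation":[0,0,-0.7],"twist":[0,0,0]},{"translation":[0,0,-0.82],"twist":[0,0,0]},{"translation":[0,0,-0.92],"twist":[0,0,0]},{"translation":[0,0,-0.98],"twist":[0,0,0]},{"translation":[0,0,-1.0],"twist":[0,0,0]}]}}

```text
t: 14.7
ee_pos: [608.7, -149.9, 196.8]
orientation: [-2.492, -1.912, 0.001]
ft_force: [0.1, 0.5, -0.7]
width: 87.8
```

Request:
{"op": "send_rows", "data": {"commands": [{"translation":[0,0,0],"twist":[0,0,0]},{"translation":[0,0,0],"twist":[0,0,0]},{"translation":[0,0,0],"twist":[0,0,0]},{"translation":[0,0,0],"twist":[0,0,0]},{"translation":[0,0,0],"twist":[0,0,0]},{"translation":[0,0,0],"twist":[0,0,0]},{"translation":[0,0,0],"twist":[0,0,0]},{"translation":[0,0,0],"twist":[0,0,0]},{"translation":[0,0,0],"twist":[0,0,0]},{"translation":[0,0,0],"twist":[0,0,0]}], "grip": 1}}

```text
t: 15.7
ee_pos: [609.0, -150.0, 197.7]
orientation: [2.492, 1.912, 0.0]
ft_force: [0.3, 1.1, 0.2]
width: 23.9
```

Request:
{"op": "send_rows", "data": {"commands": [{"translation":[0,0,0.05],"twist":[0,0,0]},{"translation":[0,0,0.12],"twist":[0,0,0]},{"translation":[0,0,0.22],"twist":[0,0,0]},{"translation":[0,0,0.34],"twist":[0,0,0]},{"translation":[0,0,0.46],"twist":[0,0,0]},{"translation":[0,0,0.58],"twist":[0,0,0]},{"translation":[0,0,0.7],"twist":[0,0,0]},{"translation":[0,0,0.82],"twist":[0,0,0]},{"translation":[0,0,0.92],"twist":[0,0,0]},{"translation":[0,0,1.0],"twist":[0,0,0]}]}}

```text
t: 16.7
ee_pos: [609.0, -150.0, 298.8]
orientation: [2.492, 1.912, 0.001]
ft_force: [0.3, 0.3, -3.0]
width: 23.9
```

```bash
python3 - <<'E'
from h import *
w=grab('wrist','w3.png');o=ctrl.get_obs();print(o['t'],o['ee_pos'],o['orientation'],o['ft_force'],o['width'])
E
```

```text
16.75 [ 609.39313498 -150.07328818  299.84048277] [2.49116961e+00 1.91117797e+00 2.11320454e-03] [ 0.60965867  0.04016804 -1.90118862] 23.85682886914078
```

View pics/w3.png

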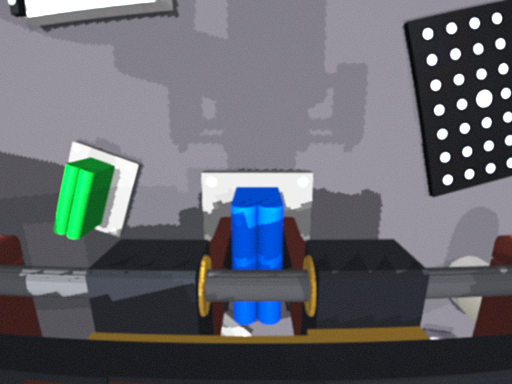

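The sample is held (opening 23.9 mm, about 2 N of weight), with its plate edge at row 172, cols 203–313. Checking the in-hand offset.

```bash
python3 - <<'E'
from h import *
w=grab('wrist');o=ctrl.get_obs()
P=ray(w,[(203,172),(313,172)],o['ee_pos'][2]-197.7+10);a=np.arctan2(*(P[1]-P[0])[1::-1]);print(P,a)
y=np.array([-np.sin(a),np.cos(a)]);print('sample',P.mean(0)[:2]-38*y,o['ee_pos'][:2])
E
```

```text
[[ 590.60689736 -107.92671329  111.34733226]
 [ 651.24602924 -124.21347536  111.34733226]] -0.26239252281366465
sample [ 611.06957019 -152.76943572] [ 609.29974885 -150.07220537]
```

Request:
{"op": "send_rows", "data": {"commands": [{"translation":[-0.01,0.04,0],"twist":[0,0,0.01]},{"translation":[-0.03,0.1,0],"twist":[0,0,0.01]},{"translation":[-0.06,0.18,0],"twist":[0,0,0.02]},{"translation":[-0.09,0.27,0],"twist":[0,0,0.02]},{"translation":[-0.12,0.36,0],"twist":[0,0,0.02]},{"translation":[-0.15,0.45,0],"twist":[0,0,0.03]},{"translation":[-0.18,0.54,0],"twist":[0,0,0.03]},{"translation":[-0.21,0.63,0],"twist":[0,0,0.04]},{"translation":[-0.24,0.72,0],"twist":[0,0,0.04]},{"translation":[-0.26,0.81,0],"twist":[0,0,0.04]}]}}

```text
t: 17.8
ee_pos: [582.6, -68.2, 297.7]
orientation: [-2.473, -1.937, 0.0]
ft_force: [-0.0, 0.4, -2.4]
width: 23.8
```

Request:
{"op": "send_rows", "data": {"commands": [{"translation":[-0.03,0.08,0],"twist":[0,0,0.0]},{"translation":[-0.05,0.16,0],"twist":[0,0,0.01]},{"translation":[-0.08,0.24,0],"twist":[0,0,0.01]},{"translation":[-0.1,0.32,0],"twist":[0,0,0.02]},{"translation":[-0.13,0.4,0],"twist":[0,0,0.02]},{"translation":[-0.16,0.48,0],"twist":[0,0,0.02]},{"translation":[-0.18,0.56,0],"twist":[0,0,0.03]},{"translation":[-0.21,0.64,0],"twist":[0,0,0.03]},{"translation":[-0.23,0.72,0],"twist":[0,0,0.04]},{"translation":[-0.26,0.81,0],"twist":[0,0,0.04]}]}}

```text
t: 18.8
ee_pos: [556.8, 12.7, 297.7]
orientation: [2.454, 1.962, 0.0]
ft_force: [-0.3, 0.3, -2.6]
width: 24.0
```

Request:
{"op": "send_rows", "data": {"commands": [{"translation":[-0.03,0.1,0],"twist":[0,0,0.0]},{"translation":[-0.06,0.2,0],"twist":[0,0,0.01]},{"translation":[-0.09,0.3,0],"twist":[0,0,0.01]},{"translation":[-0.12,0.4,0],"twist":[0,0,0.02]},{"translation":[-0.15,0.5,0],"twist":[0,0,0.02]},{"translation":[-0.18,0.6,0],"twist":[0,0,0.02]},{"translation":[-0.21,0.68,0],"twist":[0,0,0.03]},{"translation":[-0.23,0.75,0],"twist":[0,0,0.03]},{"translation":[-0.25,0.79,0],"twist":[0,0,0.04]},{"translation":[-0.25,0.8,0],"twist":[0,0,0.04]}]}}

```text
t: 19.8
ee_pos: [531.7, 92.5, 297.6]
orientation: [-2.433, -1.987, 0.0]
ft_force: [0.3, -1.3, -2.3]
width: 23.9
```

Request:
{"op": "send_rows", "data": {"commands": [{"translation":[0,0,-0.05],"twist":[0,0,0]},{"translation":[0,0,-0.1],"twist":[0,0,0]},{"translation":[0,0,-0.18],"twist":[0,0,0]},{"translation":[0,0,-0.26],"twist":[0,0,0]},{"translation":[0,0,-0.34],"twist":[0,0,0]},{"translation":[0,0,-0.42],"twist":[0,0,0]},{"translation":[0,0,-0.49],"twist":[0,0,0]},{"translation":[0,0,-0.54],"twist":[0,0,0]},{"translation":[0,0,-0.58],"twist":[0,0,0]},{"translation":[0,0,-0.6],"twist":[0,0,0]}]}}

```text
t: 20.8
ee_pos: [531.9, 92.1, 237.3]
orientation: [-2.434, -1.986, 0.0]
ft_force: [-0.8, 0.4, -2.7]
width: 23.7
```

```bash
python3 - <<'E'
from h import *
w=grab('wrist','w4.png');t=grab('top','t4.png');s=grab('scene','s4.png');o=ctrl.get_obs();print(o['t'],o['ee_pos'],o['orientation'],o['ft_force'],o['width'])
cv2.imwrite('pics/c4.png',np.vstack([np.hstack([cv2.resize(w['img'],(400,300)),cv2.resize(t['img'][140:230,85:205],(400,300))]),cv2.resize(s['img'][160:310,270:470],(800,300)) ])[:,:,::-1])
E
```

```text
20.95 [532.01142173  92.08313743 237.74430491] [2.43399731e+00 1.98611763e+00 2.08230988e-04] [ 0.07962017  0.23951575 -1.76619554] 23.78660730426548
```

View pics/c4.png

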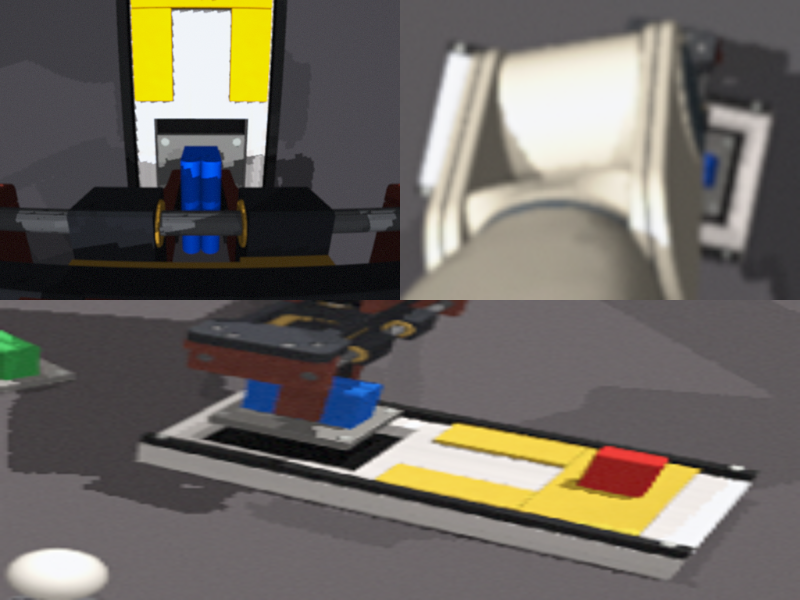

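Combined view: the sample is above the pocket. In the wrist panel the rim's far edge is at cols 155–247, row 120, and the plate edge at cols 157–243, row 136. I'll measure the mismatch.

```bash
python3 - <<'E'
from h import *
w=grab('wrist');o=ctrl.get_obs();k=1.28
g=cv2.cvtColor(w['img'],cv2.COLOR_RGB2GRAY)
print('col258-ish rows',[(r,int(g[r,215])) for r in range(144,186,2)])
print('row158',[(c,int(g[158,c])) for c in list(range(190,208,2))+list(range(308,328,2))])
print('row182',[(c,int(g[182,c])) for c in list(range(188,212,2))+list(range(302,328,2))])
a=-0.203;x=np.array([np.cos(a),np.sin(a)]);y=np.array([-x[1],x[0]])
R=ray(w,[(155*k,120*k),(247*k,120*k)],24)[:,:2];P=ray(w,[(157*k,136*k),(243*k,136*k)],o['ee_pos'][2]-197.7+10)[:,:2]
for q in(R,P):print(q.round(1).tolist(),'u',(q@x).round(1),'v',(q@y).round(1))
c=R.mean(0)-45*y;s=P.mean(0)-38*y;print('pocket',c,'sample',s,'du,dv',(c-s)@x,(c-s)@y)
E
```

```text
col258-ish rows [(144, 244), (146, 242), (148, 244), (150, 242), (152, 74), (154, 13), (156, 27), (158, 14), (160, 21), (162, 21), (164, 22), (166, 21), (168, 14), (170, 37), (172, 73), (174, 139), (176, 141), (178, 170), (180, 198), (182, 199), (184, 184)]
row158 [(190, 243), (192, 244), (194, 245), (196, 229), (198, 99), (200, 52), (202, 22), (204, 25), (206, 15), (308, 17), (310, 17), (312, 19), (314, 65), (316, 116), (318, 241), (320, 244), (322, 243), (324, 243), (326, 243)]
row182 [(188, 243), (190, 244), (192, 243), (194, 243), (196, 243), (198, 159), (200, 64), (202, 123), (204, 140), (206, 170), (208, 204), (210, 205), (302, 201), (304, 202), (306, 202), (308, 170), (310, 144), (312, 117), (314, 71), (316, 214), (318, 242), (320, 241), (322, 243), (324, 244), (326, 243)]
[[504.9, 141.9], [579.5, 126.6]] u [465.9 542.1] v [240.8 240.8]
[[509.1, 132.2], [570.4, 119.6]] u [472.  534.6] v [232.1 232.2]
pocket [533.15116756  90.16867752] sample [532.08711915  88.70848622] du,dv 0.7478122367384575 1.6447293047260345
```

The mismatch is 0.7 mm across and 1.6 mm along, well inside the 7 mm play. I'll correct by 1 and 1.5 mm, lower and check before release.

Request:
{"op": "send_rows", "data": {"commands": [{"translation":[0.01,0.015,-0.02],"twist":[0,0,0]},{"translation":[0.01,0.015,-0.05],"twist":[0,0,0]},{"translation":[0.01,0.015,-0.09],"twist":[0,0,0]},{"translation":[0.01,0.015,-0.14],"twist":[0,0,0]},{"translation":[0.01,0.015,-0.19],"twist":[0,0,0]},{"translation":[0.01,0.015,-0.23],"twist":[0,0,0]},{"translation":[0.01,0.015,-0.26],"twist":[0,0,0]},{"translation":[0.01,0.015,-0.28],"twist":[0,0,0]},{"translation":[0.01,0.015,-0.295],"twist":[0,0,0]},{"translation":[0.01,0.015,-0.3],"twist":[0,0,0]}]}}

```text
t: 22.0
ee_pos: [532.9, 93.6, 207.7]
orientation: [-2.434, -1.986, 0.0]
ft_force: [-1.1, -0.8, 3.1]
width: 23.8
```

```bash
python3 - <<'E'
from h import *
o=ctrl.get_obs();print(o['t'],o['ee_pos'],o['ft_force'],o['moment'],o['width'])
E
```

```text
22.0 [532.93782605  93.55028005 207.65349693] [-1.10535311 -0.77800351  3.11129066] [-0.09675688  0.29798494 -0.00436736] 23.83763613685821
```

The sample is seated (+3 N upward force). The rails would foul fully open fingers, so I'll open only to about 40 mm, then rise and return to the tab.

Request:
{"op": "send_rows", "data": {"commands": [{"translation":[0,0,0],"twist":[0,0,0]},{"translation":[0,0,0],"twist":[0,0,0]},{"translation":[0,0,0],"twist":[0,0,0]},{"translation":[0,0,0],"twist":[0,0,0]},{"translation":[0,0,0.05],"twist":[0,0,0]},{"translation":[0,0,0.15],"twist":[0,0,0]},{"translation":[0,0,0.28],"twist":[0,0,0]},{"translation":[0,0,0.42],"twist":[0,0,0]},{"translation":[0,0,0.55],"twist":[0,0,0]},{"translation":[0,0,0.65],"twist":[0,0,0]}], "grip": 0.1}}

```text
t: 23.0
ee_pos: [533.2, 93.6, 274.5]
orientation: [2.433, 1.986, 0.002]
ft_force: [-0.4, 0.4, -0.1]
width: 39.2
```

Request:
{"op": "send_rows", "data": {"commands": [{"translation":[0.01,0.03,0],"twist":[0,0,0]},{"translation":[0.02,0.09,0],"twist":[0,0,0]},{"translation":[0.04,0.17,0],"twist":[0,0,0]},{"translation":[0.05,0.25,0],"twist":[0,0,0]},{"translation":[0.07,0.33,0],"twist":[0,0,0]},{"translation":[0.09,0.42,0],"twist":[0,0,0]},{"translation":[0.1,0.5,0],"twist":[0,0,0]},{"translation":[0.12,0.58,0],"twist":[0,0,0]},{"translation":[0.14,0.66,0],"twist":[0,0,0]},{"translation":[0.15,0.75,0],"twist":[0,0,0]}], "grip": -0.3}}

```text
t: 24.0
ee_pos: [548.2, 169.2, 272.7]
orientation: [2.434, 1.986, 0.0]
ft_force: [0.2, 0.6, -0.4]
width: 57.2
```

Request:
{"op": "send_rows", "data": {"commands": [{"translation":[0.02,0.08,0],"twist":[0,0,0]},{"translation":[0.03,0.17,0],"twist":[0,0,0]},{"translation":[0.05,0.25,0],"twist":[0,0,0]},{"translation":[0.07,0.33,0],"twist":[0,0,0]},{"translation":[0.09,0.42,0],"twist":[0,0,0]},{"translation":[0.1,0.5,0],"twist":[0,0,0]},{"translation":[0.12,0.58,0],"twist":[0,0,0]},{"translation":[0.14,0.66,0],"twist":[0,0,0]},{"translation":[0.15,0.72,0],"twist":[0,0,0]},{"translation":[0.15,0.74,0],"twist":[0,0,0]}]}}

```text
t: 25.0
ee_pos: [563.1, 243.3, 272.7]
orientation: [2.434, 1.987, 0.0]
ft_force: [0.1, 0.5, 0.5]
width: 57.1
```

```bash
python3 - <<'E'
from h import *
w=grab('wrist','w5.png');s=grab('scene');o=ctrl.get_obs();print(o['t'],o['ee_pos'],o['ft_force'],o['width'])
cv2.imwrite('pics/c5.png',np.vstack([cv2.resize(w['img'],(400,300)),cv2.resize(s['img'][160:310,270:470],(400,300)) ])[:,:,::-1])
E
```

```text
25.1 [562.85246767 242.82641312 272.60662225] [-0.14030931 -0.18191172 -0.40516485] 56.9882532920721
```

View pics/c5.png

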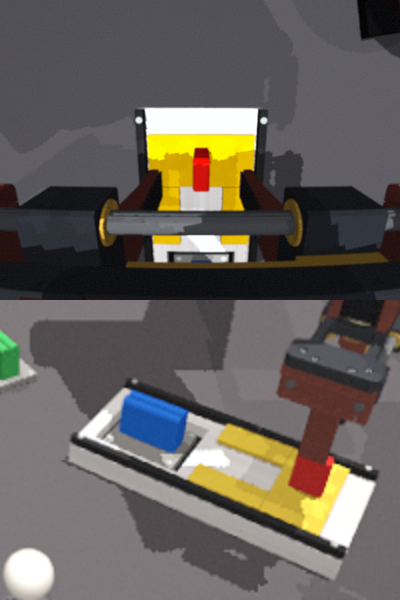

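The sample is upright in the pocket (panel px 155,420) and the tab is between the fingers. I'll descend, pinch and slide the gate shut.

Request:
{"op": "send_rows", "data": {"commands": [{"translation":[0,0,-0.04],"twist":[0,0,0]},{"translation":[0,0,-0.1],"twist":[0,0,0]},{"translation":[0,0,-0.17],"twist":[0,0,0]},{"translation":[0,0,-0.24],"twist":[0,0,0]},{"translation":[0,0,-0.31],"twist":[0,0,0]},{"translation":[0,0,-0.38],"twist":[0,0,0]},{"translation":[0,0,-0.44],"twist":[0,0,0]},{"translation":[0,0,-0.48],"twist":[0,0,0]},{"translation":[0,0,-0.51],"twist":[0,0,0]},{"translation":[0,0,-0.52],"twist":[0,0,0]}]}}

```text
t: 26.1
ee_pos: [562.9, 242.6, 220.4]
orientation: [-2.434, -1.986, 0.0]
ft_force: [0.7, -0.0, 0.1]
width: 57.3
```

Request:
{"op": "send_rows", "data": {"commands": [{"translation":[0,0,0],"twist":[0,0,0]},{"translation":[0,0,0],"twist":[0,0,0]},{"translation":[0,0,0],"twist":[0,0,0]},{"translation":[0,0,0],"twist":[0,0,0]},{"translation":[0,0,0],"twist":[0,0,0]},{"translation":[0,0,0],"twist":[0,0,0]},{"translation":[0,0,0],"twist":[0,0,0]},{"translation":[0,0,0],"twist":[0,0,0]},{"translation":[0,0,0],"twist":[0,0,0]},{"translation":[0,0,0],"twist":[0,0,0]}], "grip": 1}}

```text
t: 27.1
ee_pos: [563.1, 242.5, 220.8]
orientation: [2.434, 1.986, 0.001]
ft_force: [2.3, -1.7, 0.2]
width: 13.9
```

Request:
{"op": "send_rows", "data": {"commands": [{"translation":[-0.01,-0.04,0],"twist":[0,0,0]},{"translation":[-0.02,-0.11,0],"twist":[0,0,0]},{"translation":[-0.04,-0.2,0],"twist":[0,0,0]},{"translation":[-0.06,-0.3,0],"twist":[0,0,0]},{"translation":[-0.08,-0.4,0],"twist":[0,0,0]},{"translation":[-0.1,-0.5,0],"twist":[0,0,0]},{"translation":[-0.12,-0.59,0],"twist":[0,0,0]},{"translation":[-0.14,-0.67,0],"twist":[0,0,0]},{"translation":[-0.15,-0.73,0],"twist":[0,0,0]},{"translation":[-0.155,-0.76,0],"twist":[0,0,0]}]}}

```text
t: 28.1
ee_pos: [547.3, 165.9, 220.8]
orientation: [-2.435, -1.985, 0.0]
ft_force: [0.4, 1.2, 3.0]
width: 14.2
```

```bash
python3 - <<'E'
from h import *
w=grab('wrist','w6.png');s=grab('scene');o=ctrl.get_obs();print(o['t'],o['ee_pos'],o['ft_force'],o['width'])
cv2.imwrite('pics/c6.png',np.vstack([cv2.resize(w['img'],(400,300)),cv2.resize(s['img'][160:310,270:470],(400,300)) ])[:,:,::-1])
E
```

```text
28.2 [547.31129864 166.00517331 220.72155232] [ 0.1928161  -1.00462592  2.18505941] 13.836255899533663
```

About 3 mm is left by estimate. I'll nudge 3 mm more and watch the force.

Request:
{"op": "send_rows", "data": {"commands": [{"translation":[-0.001,-0.005,0],"twist":[0,0,0]},{"translation":[-0.002,-0.01,0],"twist":[0,0,0]},{"translation":[-0.003,-0.015,0],"twist":[0,0,0]},{"translation":[-0.004,-0.02,0],"twist":[0,0,0]},{"translation":[-0.005,-0.025,0],"twist":[0,0,0]},{"translation":[-0.006,-0.03,0],"twist":[0,0,0]},{"translation":[-0.006,-0.03,0],"twist":[0,0,0]},{"translation":[-0.006,-0.03,0],"twist":[0,0,0]},{"translation":[-0.006,-0.03,0],"twist":[0,0,0]},{"translation":[-0.006,-0.03,0],"twist":[0,0,0]}]}}

```text
t: 29.2
ee_pos: [547.0, 164.9, 220.8]
orientation: [-2.433, -1.986, -0.003]
ft_force: [0.3, 10.6, 1.8]
width: 13.8
```

The gate is on its stop (10.6 N, position stalled). I'll release and retreat.

Request:
{"op": "send_rows", "data": {"commands": [{"translation":[0,0.01,0],"twist":[0,0,0]},{"translation":[0.006,0.02,0],"twist":[0,0,0]},{"translation":[0.006,0.02,0],"twist":[0,0,0]},{"translation":[0.006,0.02,0],"twist":[0,0,0]},{"translation":[0.006,0.02,0.05],"twist":[0,0,0]},{"translation":[0.006,0.02,0.2],"twist":[0,0,0]},{"translation":[0.006,0.02,0.4],"twist":[0,0,0]},{"translation":[0.006,0.02,0.6],"twist":[0,0,0]},{"translation":[0.006,0.02,0.8],"twist":[0,0,0]},{"translation":[0.006,0.02,1.0],"twist":[0,0,0]}], "grip": -0.3}}

```text
t: 30.2
ee_pos: [547.4, 165.5, 322.8]
orientation: [2.434, 1.986, 0.002]
ft_force: [-0.4, -1.8, 0.1]
width: 56.8
```

Request:
{"op": "send_rows", "data": {"commands": [{"translation":[0,0.05,0.05],"twist":[0,0,0]},{"translation":[0,0.15,0.1],"twist":[0,0,0]},{"translation":[0,0.25,0.15],"twist":[0,0,0]},{"translation":[0,0.4,0.2],"twist":[0,0,0]},{"translation":[0,0.55,0.25],"twist":[0,0,0]},{"translation":[0,0.7,0.3],"twist":[0,0,0]},{"translation":[0,0.8,0.35],"twist":[0,0,0]},{"translation":[0,0.9,0.4],"twist":[0,0,0]},{"translation":[0,0.95,0.4],"twist":[0,0,0]},{"translation":[0,0.95,0.4],"twist":[0,0,0]}]}}

```text
t: 31.2
ee_pos: [547.4, 261.2, 360.7]
orientation: [2.433, 1.987, 0.0]
ft_force: [-0.7, 0.9, -0.2]
width: 57.1
```

```bash
python3 - <<'E'
from h import *
w=grab('wrist');t=grab('top');s=grab('scene');o=ctrl.get_obs();print(o['t'],o['ee_pos'],o['ft_force'],o['width'])
for c in blobs(s,(100,100,50),(130,255,255),100)[1]+blobs(t,(0,140,70),(8,255,255),20)[1]: print(cv2.minAreaRect(c))
cv2.imwrite('pics/c7.png',np.hstack([cv2.resize(t['img'][140:230,85:205],(400,300)),cv2.resize(s['img'][160:310,270:470],(400,300)) ])[:,:,::-1])
E
```

```text
31.35 [547.31596664 260.14221817 360.38074728] [-0.82766742 -0.47056692  0.71461397] 56.938053193590406
((30.499996185302734, 226.99996948242188), (60.99999237060547, 81.99998474121094), 0.0)
((346.2940673828125, 219.5406036376953), (34.22005081176758, 21.80471420288086), 20.85445785522461)
((334.36614990234375, 4.409231185913086), (24.961509704589844, 7.5439229011535645), 3.1798300743103027)
((71.33197021484375, 82.8483657836914), (16.3869686126709, 37.662872314453125), 5.194429397583008)
((6.730355262756348, 86.36263275146484), (42.98674011230469, 18.140974044799805), 71.99584197998047)
((138.0, 183.0), (4.0, 12.0), 90.0)
```

View pics/c7.png

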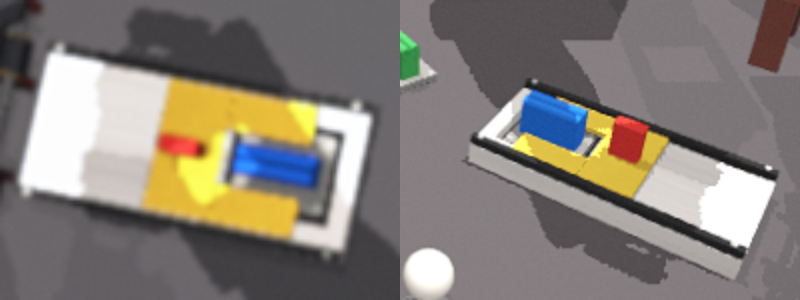

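The gate is shut over the plate: its tine tips are at crop x≈300–315, and the blue profile is upright between them at (275,162). The tab-to-pocket distance of 75.9 mm puts the gate at about 1 mm. Handing in.

```bash
python3 -c "
from workcell import ctrl
print(ctrl.close_job())"
```

```text
the job is handed in; nothing more can be done
None
```

The blue sample is in the nest with the gate shut over its carrier plate, and the job is handed in. It took about 31 s of the 64 s allowed, and no verdict is reported.

- **Gate opened:** I pinched the red tab and slid the gate aside to about 80 mm.
- **Sample placed:** I gripped the blue sample across its profile and lowered it into the pocket, measured about 2 mm off centre just before a small correction. It touched the floor at +3 N while still in the fingers, and I released it there with a partial opening to stay clear of the rails.
- **Gate shut:** I slid the gate back until it stalled at 10.6 N. The tab's position then put it at roughly 1 mm from shut.

**Last checks:** the final pictures show the sample upright between the tines and along the nest's y, with the gripper well clear and nothing else disturbed. I did not measure the sample's position again after the gate closed. The wrist and top cameras disagreed by 2–4 mm on the pocket's centre, which is inside the 7 mm play. One batch of moves was refused early on because each row needed a twist, and I resent it with nothing moved.

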